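Point out a faulty casting and its mould, then log it

TASK

The waisted cup on the ware board has come out faulty: show the workmate which it is and which mould it came from. With the shut fingertips pointing straight down, point at the waisted cup from a few centimetres above the centre of its rim for two full seconds, then in the same way for two full seconds at the middle of the larger of the two open mould halves, and then press the push button on the small grey box right down and let it come up again. Touch nothing but the button, and do not bring the fingertips down over the middle of the round cups or of the smaller mould half.

Things in the scene. Friction and masses are not known exactly. Their poses are not given: they have to be found in the camera images.
- cup_waisted_rim (a point): The waisted cup, the faulty one: unfired beige clay, open, 76 mm tall, about 66 mm across, drawn in below a flared rim, the tallest of three cups standing in a row on the ware board (a flat board 130 x 280 x 12 mm). This point is the centre of its open mouth at rim height, 76 mm above the board's top. z is up. It stands at any of the three places in the row.
- cup_round_a_rim (a point): A round cup of the same clay, egg-shaped, 68 mm tall and 69 mm across, on the same board. This point is the centre of its mouth at rim height. A bystander.
- cup_round_b_rim (a point): The other round cup, egg-shaped, 63 mm tall and 64 mm across, on the same board. This point is the centre of its mouth at rim height. A bystander. The cups' centres are about 90 mm apart in the row.
- half_large_top (a point): The larger open mould half: a white plaster block lying cavity up, 182 (its x) x 136 (its y) x 75 mm, with one wide half-round hollow, too heavy to shift by a light touch. This point lies over its middle at the height of its top face, 75 mm above the table; z is up. It and the smaller half change places.
- half_small_top (a point): The smaller open mould half: a white plaster block lying cavity up, 84 x 82 mm and 41 mm tall. This point lies over its middle at the height of its top face. A bystander.
- log_button_top (a point): The push button: a plain metal round button 36 mm across in a black collar on top of a dark grey box (90 x 90 mm, 50 mm tall, fixed to the table). This point is the centre of the button's top face when up, 72 mm above the table. It is pressed straight down 6 mm against a spring that needs about 5 N when fully down, and springs back by itself.
- log_button (a joint): How far the push button is pressed: 0 m up, 0.006 m fully down.
- log_box: The dark grey box that carries the push button, 90 x 90 x 50 mm; origin at the centre of its underside, on the table. Everything named here stands under 0.13 m tall; there is free room above 0.2 m over all of it.
Things that resemble listed ones, but are neither listed nor needed, are in the scene too. Leave any blue look-alike of the part that bears cup_round_b_rim alone.

How it is judged:
By the outcome, as a careful person would: the job done as asked, in the order asked, and still so for the second after the job is handed in, with the robot touching nothing.
It also fails if it takes over 66 s, if anything falls off the work surface, if the arm or the gripper's body presses on something with over 40 N, if the wrist force passes 120 N, or if a joint passes its speed limit or range.

ROBOT

A 6-joint arm with a two-finger parallel gripper is mounted at the origin on the work surface; the furniture and walls round the work are solid. World frame = base frame: x ahead of the robot, y to its left, z up, the work surface at z = 0. Lengths are in m, angles in rad, forces in N, time in s.
With the tool pointing down it reaches from about 0.275 to 0.725 m from the base axis. Payload 5.6 kg.
Tool frame: the origin (TCP) lies between the finger pads; the fingertips stand 19 mm ahead of it and the grasp point (between the pads) is the TCP (env.nose_length is the distance from the TCP to the fingertips, in m); z points along the fingers, x is the direction in which the jaws open and shut, and the axes are right-handed (so a half turn about z gives the same grasp; the last joint's range is limited). The gripper opens to 85 mm and grips with 20 to 120 N. Pads are 22 mm wide; open, the fingers measure 114 mm over their backs; the gripper's body (76 mm by 85 mm) begins 54 mm behind the grasp point. The pads swing forward as they close: fully open they stand 13 mm farther back than shut.
Start: joints at [-0.831, 0.255, 0.108, 0, -1.424, -0.285], TCP at [0.242, -0.494, 0.224] pointing down, gripper open.
Joint ranges: [-2.95, 2.95], [-1.21, 1.97], [-1.09, 1.5], [-2.87, 1.71], [-2.94, -0.07], [-3.05, 3.05]. Speed limits (rad/s): [2.57, 2.57, 3.14, 3.14, 3.14, 3.14].

INTERFACE

Orientations are given as a rotation vector (axis times angle).
In Python, from bench import env, imaging gives the robot as it stands.
- The arm moves only by the tool send_rows, never from a script. Its argument "commands" is a list of rows, each an object of numbers: "x", "y", "z": the shift along the tool's x, y, z each as a share of 0.025 m, from -1 to 1; "rx", "ry", "rz": the turn, a rotation vector about the tool's x, y, z each as a share of 0.1 rad, from -1 to 1; "jaw": the opening, from 0 (shut) to 1 (fully open). A call has 1 to 8 rows; each row shifts and turns the commanded pose from where the row before left it, along the tool's axes as they then stand; what a row does not reach is not made up. A row lasts 1/12 s, in which the tool goes at most 41.7 mm and 7.16 degrees, less where a joint would pass 70% of its speed; a pose out of reach is approached as far as the arm can. A call with a number of a shift or a turn outside -1 to 1 is refused whole. A call with a gripper value outside its range is refused whole. The fingers move at their own pace and stop on an object; the grip force is fixed at half the most. Time passes only in rows, so rows that do not move let the fingers close. It gives the time, the measured TCP pose, the force and the opening at its end, in the units of the state.
- env.read_state(): the state, without advancing time (a new reading comes with each control period).
- imaging.snapshot(name): name is "side" or "top"; returns a dict with "img" (480x640x3 uint8, blue, green, red), "vfov" (degrees; the focal length in pixels is half the picture's height over the tangent of half this angle, whatever the lens; pixels are square), "cx", "cy" (the principal point, pixels), "k1" (the pictures are not rectified: a ray, as slopes to the right and down, at radius r is drawn at 1 + k1 r^2 times it, then the intrinsics apply), "cam_to_world" (4x4, takes a point from camera to world coordinates). Camera axes: x right, y up, looking along -z (the intrinsics and any distortion apply to the point x, -y, -z); pixel columns grow to the right and rows downward; lengths in m; the calibration is good to about 2 mm. A picture is of the moment at which its call begins. There is no depth.
- env.sign_off(): hands the job in, once; it reports no verdict.
The state is a dict: "t": time; "qpos": joint angles; "dq": joint speeds; "effort": joint torques, N m; "ee_pos": TCP position; "tcp_rot": TCP orientation; "force": force on the tool from outside, world axes, zero at the start; "wrist_torque": the same for the moment, N m; "width": finger opening in m.
Only numpy, scipy, OpenCV 4.12 (cv2) and the standard library are available. Lean on these libraries where they do the work, as an engineer would, in place of code of your own. Each camera call takes 0.05 s, during which the arm holds its last target. There are 200 camera calls.

## Working session

There is one attempt and no reset: what is moved stays moved. The work goes in short steps, Python scripts to look and compute and a tool call to move; the robot and the scene stay as the last step left them, time stands still between calls to the robot, and variables do not carry over. Pictures are saved under pics/ and viewed, about 8 in all and at most 12, crops included, and the job is handed in when it is done.

Besides the shell and the picture viewer there is one more tool, called after "Call:" as name([rows], argument=value, ...), one row to a line, values as JSON. send_rows: Moves the arm, as the interface text tells. Its arguments: {"type":"object","properties":{"commands":{"type":"array","items":{"type":"object","properties":{"x":{"type":"number"},"y":{"type":"number"},"z":{"type":"number"},"rx":{"type":"number"},"ry":{"type":"number"},"rz":{"type":"number"},"jaw":{"type":"number"}}}}},"required":["commands"]}

```bash
mkdir -p pics
cat > h.py <<'E'
import numpy as np, cv2
from bench import env, imaging
def snap(n):
    s=imaging.snapshot(n); return s
def ray(s,u,v):
    f=240/np.tan(np.radians(s["vfov"])/2)
    d=np.array([(u-s["cx"])/f,(v-s["cy"])/f]); p=d.copy()
    for _ in range(30): p=d/(1+s["k1"]*(p@p))
    M=np.array(s["cam_to_world"]); return M[:3,3],M[:3,:3]@np.array([p[0],-p[1],-1])
def onz(s,u,v,z):
    o,d=ray(s,u,v); return o+d*(z-o[2])/d[2]
def proj(s,P):
    f=240/np.tan(np.radians(s["vfov"])/2); M=np.array(s["cam_to_world"])
    c=M[:3,:3].T@(np.array(P)-M[:3,3]); q=np.array([c[0],-c[1]])/-c[2]
    q=q*(1+s["k1"]*(q@q)); return q*f+[s["cx"],s["cy"]]
E
python3 - <<'E'
from h import *
for n in("top","side"):
    s=snap(n); cv2.imwrite(f"pics/{n}0.png",s["img"]); print(n,s["vfov"],s["k1"],np.round(s["cam_to_world"],3).tolist())
st=env.read_state(); print(st, env.nose_length)
E
```

```text
top 52.48946538415716 -0.060335900149628786 [[0.009, 0.981, -0.195, 0.177], [-1.0, 0.012, 0.018, 0.02], [0.02, 0.195, 0.981, 1.309], [0.0, 0.0, 0.0, 1.0]]
side 45.80428285834617 -0.033431018316442386 [[-0.996, 0.069, -0.055, 0.325], [-0.086, -0.655, 0.751, 0.959], [0.016, 0.753, 0.658, 0.919], [0.0, 0.0, 0.0, 1.0]]
{'t': 0.1, 'qpos': array([-8.31397550e-01,  2.55732875e-01,  1.07159174e-01, -4.34496495e-04,
       -1.42391370e+00, -2.84570157e-01]), 'dq': array([-0.0005025 , -0.0012989 ,  0.00327473,  0.00255207, -0.00012241,
       -0.00079315]), 'effort': array([-2.85499693e-03, -3.87603807e+01,  2.38473684e+01,  5.37783220e+00,
       -3.76994998e-03,  5.42485012e-06]), 'ee_pos': array([ 0.2414634 , -0.49366391,  0.2235706 ]), 'tcp_rot': array([-1.66268517e+00, -2.66375324e+00, -1.36660147e-03]), 'force': array([ 1.00104264, -0.39598745,  0.65455671]), 'wrist_torque': array([-0.01333625,  0.04352238, -0.04443242]), 'width': 0.08586523153820055} 0.019
```

View pics/top0.png

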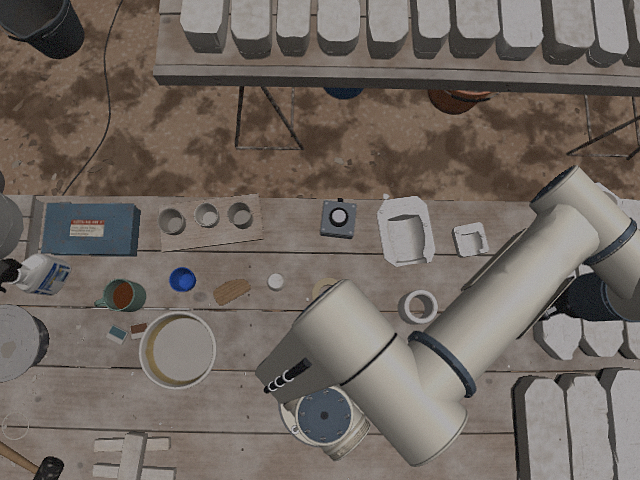

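View pics/side0.png

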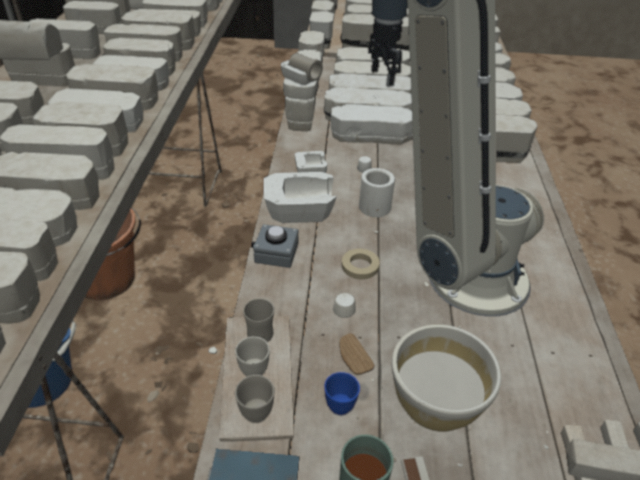

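Candidates for the cup are top (172,221), (207,215) and (239,215), which match side (254,397), (253,356) and (259,318). The blue cup at (182,279) is a look-alike. For the mould half there are the large block at (407,230), the small one at (469,239) and the white cylinder at (418,306). The button is at (338,216). I'll check with a crop.

Run:
```python
from h import *
a=cv2.imread("pics/top0.png")[185:275,150:500]; b=cv2.imread("pics/side0.png")[280:440,200:320]
A=cv2.resize(a,(798,205),interpolation=3); B=cv2.resize(b,(285,380),interpolation=3)
c=cv2.imread("pics/side0.png")[140:280,240:350];C=cv2.resize(c,(299,380),interpolation=3)
o=np.zeros((590,798,3),np.uint8);o[:205]=A;o[208:588,:285]=B;o[208:588,300:599]=C
cv2.imwrite("pics/crop1.png",o)
```

```text
(no output)
```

View pics/crop1.png

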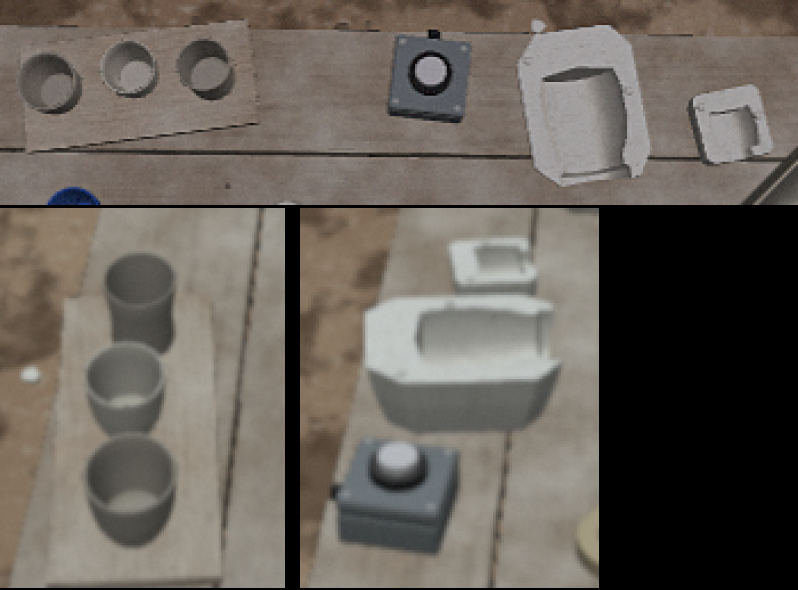

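Waisted cup: top (240,215), side (259,311). It is the tallest and drawn in below the rim. The large half is at top (407,230) and the button at (339,216).

Run:
```python
from h import *
T=snap("top");S=snap("side")
def tri(a,b):
    o1,d1=ray(T,*a);o2,d2=ray(S,*b)
    k=np.linalg.lstsq(np.c_[d1,-d2],o2-o1,rcond=None)[0];p,q=o1+k[0]*d1,o2+k[1]*d2
    return np.round((p+q)/2,4),round(float(np.linalg.norm(p-q)),4)
print("cup",onz(T,240.4,215.3,.088).round(4),onz(S,259,310.7,.088).round(4),tri((240.4,215.3),(259,310.7)))
print("btn",onz(T,339,215.7,.072).round(4),onz(S,275.7,233.6,.072).round(4),tri((339,215.7),(275.7,233.6)))
for s,n,(x0,y0,x1,y1),t in((T,"top",(370,185,445,275),150),(S,"side",(250,168,345,212),150)):
    g=cv2.cvtColor(s["img"],6).copy();m=np.zeros_like(g);m[y0:y1,x0:x1]=(g[y0:y1,x0:x1]>t)*255
    hsv=cv2.cvtColor(s["img"],40);m[hsv[...,1]>30]=0
    m=cv2.morphologyEx(m,cv2.MORPH_OPEN,np.ones((3,3)))
    c=max(cv2.findContours(m,0,2)[0],key=cv2.contourArea);h=cv2.convexHull(c)
    print(n,cv2.contourArea(h),cv2.approxPolyDP(h,2,True)[:,0].tolist())
    P=np.array([onz(s,*p,.075)[:2] for p in h[:,0].astype(float)],np.float32)
    print(cv2.minAreaRect(P))
```

```text
cup [0.4681 0.2162 0.088 ] [0.472  0.2254 0.088 ] (array([0.472 , 0.2177, 0.0787]), 0.0033)
btn [ 0.4742 -0.0386  0.072 ] [ 0.4725 -0.0265  0.072 ] (array([ 0.4755, -0.039 ,  0.0616]), 0.0023)
top 3162.5 [[416, 196], [426, 205], [434, 252], [430, 261], [395, 265], [385, 257], [378, 214], [384, 200]]
((0.4371100962162018, -0.21200504899024963), (0.17763447761535645, 0.13235637545585632), 8.791135787963867)
side 2070.0 [[332, 175], [334, 197], [327, 202], [278, 204], [264, 198], [264, 178], [272, 173], [323, 172]]
((0.43830838799476624, -0.20810505747795105), (0.17669901251792908, 0.13788889348506927), 6.432684898376465)
```

Call:
send_rows([
  {"z":-0.8,"jaw":0},
  {"z":-0.8,"jaw":0},
  {"x":0.9,"y":0.86,"jaw":0},
  {"x":0.9,"y":0.86,"jaw":0},
  {"x":0.9,"y":0.86,"jaw":0},
  {"x":0.9,"y":0.86,"jaw":0},
  {"x":0.9,"y":0.86,"jaw":0},
  {"x":0.9,"y":0.86,"jaw":0},
])

```text
invalid input at $.commands[0]: expected keys x, y, z, rx, ry, rz, jaw
```

Call:
send_rows([
  {"x":0.9,"y":0.86,"jaw":0},
  {"x":0.9,"y":0.86,"jaw":0},
  {"x":0.9,"y":0.86,"jaw":0},
  {"x":0.9,"y":0.86,"jaw":0},
  {"x":0.9,"y":0.86,"jaw":0},
  {"x":0.9,"y":0.86,"jaw":0},
  {"x":0.9,"y":0.86,"jaw":0},
  {"x":0.9,"y":0.86,"jaw":0},
])

```text
invalid input at $.commands[0]: expected keys x, y, z, rx, ry, rz, jaw
```

Call:
send_rows([
  {"x":0.9,"y":0.86,"jaw":0},
  {"x":0.9,"y":0.86,"jaw":0},
  {"x":0.9,"y":0.86,"jaw":0},
  {"x":0.9,"y":0.86,"jaw":0},
  {"x":0.9,"y":0.86,"jaw":0},
  {"x":0.9,"y":0.86,"jaw":0},
  {"x":0.9,"y":0.86,"jaw":0},
  {"x":0.9,"y":0.86,"jaw":0},
])

```text
invalid input at $.commands[0]: expected keys x, y, z, rx, ry, rz, jaw
```

Call:
send_rows([
  {"x":0.9,"y":0.86,"jaw":0},
  {"x":0.85,"y":0.86,"jaw":0},
  {"jaw":0},
  {"jaw":0},
  {"jaw":0},
])

```text
invalid input at $.commands[0]: expected keys x, y, z, rx, ry, rz, jaw
```

Run:
```python
from h import *
from scipy.spatial.transform import Rotation as Ro
T=snap("top");S=snap("side");st=env.read_state();p=st["ee_pos"];R=Ro.from_rotvec(st["tcp_rot"]).as_matrix();print(st["t"],p,st["width"],st["qpos"].round(2),R.round(3).tolist())
tip=p+R[:,2]*.019
o=[]
for s,P in((T,[[.469,.217,.088],tip]),(S,[[.469,.217,.088],tip])):
    im=s["img"].copy()
    u=[proj(s,q) for q in P];print(u)
    c=u[0].astype(int);x0=max(c[0]-60,0);y0=max(c[1]-60,0)
    cr=cv2.resize(im[y0:y0+120,x0:x0+120],(400,400),interpolation=3)
    for q,col in zip(u,((0,0,255),(0,255,0))):
        cv2.drawMarker(cr,tuple(int((a-b)*400/120) for a,b in zip(q+.5,(x0,y0))),col,0,14,1)
    o.append(cr)
cv2.imwrite("pics/c2.png",np.hstack(o))
```

```text
0.3 [ 0.24155396 -0.4939342   0.22408213] 0.08558398818591093 [-0.83  0.26  0.11 -0.   -1.42 -0.28] [[-0.439, 0.898, -0.0], [0.898, 0.439, 0.001], [0.001, -0.0, -1.0]]
[array([240.10805752, 214.94807355]), array([539.17217356, 303.48884925])]
[array([261.17750275, 307.60325479]), array([380.28400359,  92.75991761])]
```

View pics/c2.png

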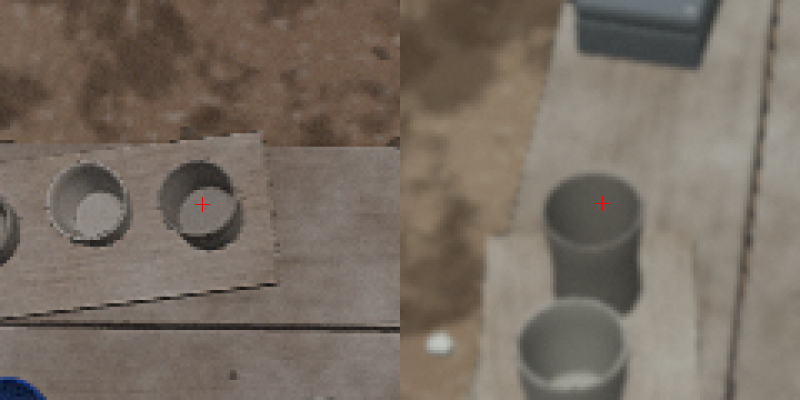

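Nothing moved because every key is required. The red mark sits about 1.5 px off the rim centre in both views, so I corrected the cup position to about (0.473, 0.220).

Call:
send_rows([
  {"x":0,"y":0,"z":-0.8,"rx":0,"ry":0,"rz":0,"jaw":0},
  {"x":0,"y":0,"z":-0.8,"rx":0,"ry":0,"rz":0,"jaw":0},
  {"x":0.9,"y":0.87,"z":0,"rx":0,"ry":0,"rz":0,"jaw":0},
  {"x":0.9,"y":0.87,"z":0,"rx":0,"ry":0,"rz":0,"jaw":0},
  {"x":0.9,"y":0.87,"z":0,"rx":0,"ry":0,"rz":0,"jaw":0},
  {"x":0.9,"y":0.87,"z":0,"rx":0,"ry":0,"rz":0,"jaw":0},
  {"x":0.9,"y":0.87,"z":0,"rx":0,"ry":0,"rz":0,"jaw":0},
  {"x":0.9,"y":0.87,"z":0,"rx":0,"ry":0,"rz":0,"jaw":0},
])

```text
t: 0.97
ee_pos: [0.2996, -0.3141, 0.2644]
tcp_rot: [1.664, 2.665, 0.0]
force: [1.7, -0.4, -0.3]
width: -0.0
```

Call:
send_rows([
  {"x":0.9,"y":0.87,"z":0,"rx":0,"ry":0,"rz":0,"jaw":0},
  {"x":0.9,"y":0.87,"z":0,"rx":0,"ry":0,"rz":0,"jaw":0},
  {"x":0.9,"y":0.87,"z":0,"rx":0,"ry":0,"rz":0,"jaw":0},
  {"x":0.9,"y":0.87,"z":0,"rx":0,"ry":0,"rz":0,"jaw":0},
  {"x":0.9,"y":0.87,"z":0,"rx":0,"ry":0,"rz":0,"jaw":0},
  {"x":0.9,"y":0.87,"z":0,"rx":0,"ry":0,"rz":0,"jaw":0},
  {"x":0.9,"y":0.87,"z":0,"rx":0,"ry":0,"rz":0,"jaw":0},
  {"x":0.9,"y":0.87,"z":0,"rx":0,"ry":0,"rz":0,"jaw":0},
])

```text
t: 1.63
ee_pos: [0.3768, -0.0758, 0.2646]
tcp_rot: [1.663, 2.665, 0.001]
force: [1.0, -0.0, 0.1]
width: 0.0001
```

Call:
send_rows([
  {"x":0.9,"y":0.87,"z":0,"rx":0,"ry":0,"rz":0,"jaw":0},
  {"x":0.9,"y":0.87,"z":0,"rx":0,"ry":0,"rz":0,"jaw":0},
  {"x":0.9,"y":0.87,"z":0,"rx":0,"ry":0,"rz":0,"jaw":0},
  {"x":0.9,"y":0.87,"z":0,"rx":0,"ry":0,"rz":0,"jaw":0},
  {"x":0.9,"y":0.87,"z":0,"rx":0,"ry":0,"rz":0,"jaw":0},
  {"x":0.9,"y":0.87,"z":0,"rx":0,"ry":0,"rz":0,"jaw":0},
  {"x":0.9,"y":0.87,"z":0,"rx":0,"ry":0,"rz":0,"jaw":0},
  {"x":0.9,"y":0.87,"z":0,"rx":0,"ry":0,"rz":0,"jaw":0},
])

```text
t: 2.3
ee_pos: [0.4542, 0.1624, 0.2645]
tcp_rot: [1.663, 2.665, 0.0]
force: [0.9, -0.6, -0.1]
width: -0.0002
```

Call:
send_rows([
  {"x":0.9,"y":0.87,"z":0,"rx":0,"ry":0,"rz":0,"jaw":0},
  {"x":0.9,"y":0.87,"z":0,"rx":0,"ry":0,"rz":0,"jaw":0},
  {"x":0,"y":0,"z":0,"rx":0,"ry":0,"rz":0,"jaw":0},
  {"x":0,"y":0,"z":0,"rx":0,"ry":0,"rz":0,"jaw":0},
  {"x":0,"y":0,"z":0,"rx":0,"ry":0,"rz":0,"jaw":0},
])

```text
t: 2.72
ee_pos: [0.4732, 0.2201, 0.2642]
tcp_rot: [-1.663, -2.665, 0.001]
force: [0.1, -0.5, -0.0]
width: 0.0003
```

```bash
cat > look.py <<'E'
from h import *
import sys
from scipy.spatial.transform import Rotation as Ro
name=sys.argv[1];P0=[float(a) for a in sys.argv[2:5]]
T=snap("top");S=snap("side");st=env.read_state();p=st["ee_pos"];R=Ro.from_rotvec(st["tcp_rot"]).as_matrix();print(st["t"],p,st["width"],st["force"],st["qpos"].round(2),R.round(3).tolist())
tip=p+R[:,2]*.019
o=[]
for s in(T,S):
    u=[proj(s,q) for q in (P0,tip)]
    c=u[0].astype(int);x0=max(c[0]-60,0);y0=max(c[1]-60,0)
    cr=cv2.resize(s["img"][y0:y0+120,x0:x0+120],(400,400),interpolation=3)
    for q,col in zip(u,((0,0,255),(0,255,0))):
        cv2.drawMarker(cr,tuple(int((a-b)*400/120) for a,b in zip(q+.5,(x0,y0))),col,0,14,1)
    o.append(cr)
cv2.imwrite(f"pics/{name}.png",np.hstack(o))
E
python3 look.py c3 .473 .220 .088
```

```text
2.8167 [0.47321633 0.21953629 0.26477632] -0.00010699779704411939 [0.47523272 0.57768164 0.43728814] [ 0.73  0.19  0.13  0.   -1.51 -1.85] [[-0.439, 0.899, 0.0], [0.899, 0.439, 0.0], [0.0, 0.001, -1.0]]
```

View pics/c3.png

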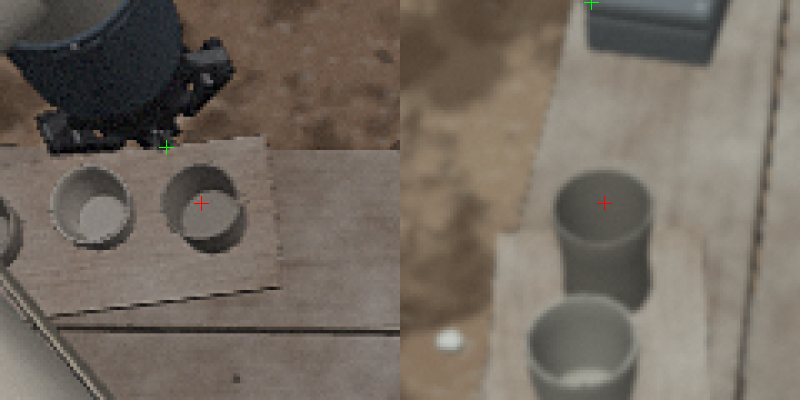

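The marks now agree: the rim centre matches in both views and the fingertip matches its green mark. Next I descend to about 35 mm above the rim and hold.

Call:
send_rows([
  {"x":0,"y":0,"z":0.8,"rx":0,"ry":0,"rz":0,"jaw":0},
  {"x":0,"y":0,"z":0.8,"rx":0,"ry":0,"rz":0,"jaw":0},
  {"x":0,"y":0,"z":0.8,"rx":0,"ry":0,"rz":0,"jaw":0},
  {"x":0,"y":0,"z":0.8,"rx":0,"ry":0,"rz":0,"jaw":0},
  {"x":0,"y":0,"z":0.8,"rx":0,"ry":0,"rz":0,"jaw":0},
  {"x":0,"y":0,"z":0.6,"rx":0,"ry":0,"rz":0,"jaw":0},
  {"x":0,"y":0,"z":0.3,"rx":0,"ry":0,"rz":0,"jaw":0},
  {"x":0,"y":0,"z":0,"rx":0,"ry":0,"rz":0,"jaw":0},
])

```text
t: 3.48
ee_pos: [0.4725, 0.219, 0.1407]
tcp_rot: [-1.664, -2.663, 0.004]
force: [0.3, 1.3, 0.2]
width: -0.0001
```

```bash
python3 look.py c4 .473 .220 .088
```

```text
3.5833 [0.47383784 0.22010127 0.14293865] 0.00018173699688624187 [0.19072574 0.48829642 0.6370626 ] [ 0.74  0.24 -0.12  0.   -1.21 -1.85] [[-0.439, 0.898, 0.001], [0.898, 0.439, 0.0], [-0.0, 0.001, -1.0]]
```

View pics/c4.png

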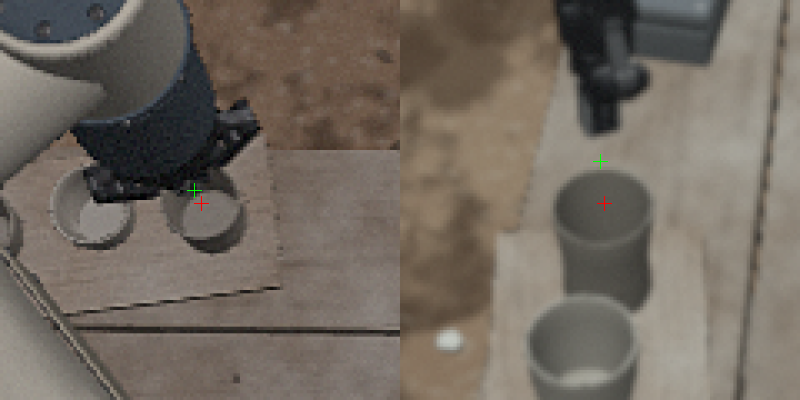

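The green tip mark lies below the visible tip in the side view, at (600,161) against (600,132) in the crop. I'll look closer while holding here.

Run:
```python
from h import *
o=[]
st=env.read_state();p=st["ee_pos"];T=snap("top");S=snap("side")
for s in(S,T):
    c=proj(s,p).astype(int);x0,y0=c-[35,50]
    cr=cv2.resize(s["img"][y0:y0+80,x0:x0+70],(399,456),interpolation=2)
    cr=cv2.convertScaleAbs(cr,alpha=1.6,beta=20)
    for dz,col in((0,(255,255,0)),(-.019,(0,255,0))):
        q=proj(s,p+[0,0,dz]);print(q)
        cv2.drawMarker(cr,tuple(int((a-b)*5.7) for a,b in zip(q+.5,(x0,y0))),col,0,10,1)
    o.append(cr)
cv2.imwrite("pics/c5.png",np.hstack(o)); print(env.read_state()["ee_pos"])
```

```text
[257.25149902 289.00096608]
[257.68853825 295.92545897]
[235.57791585 207.81097059]
[236.79079014 209.69547549]
[0.47409238 0.22056482 0.14333003]
```

View pics/c5.png

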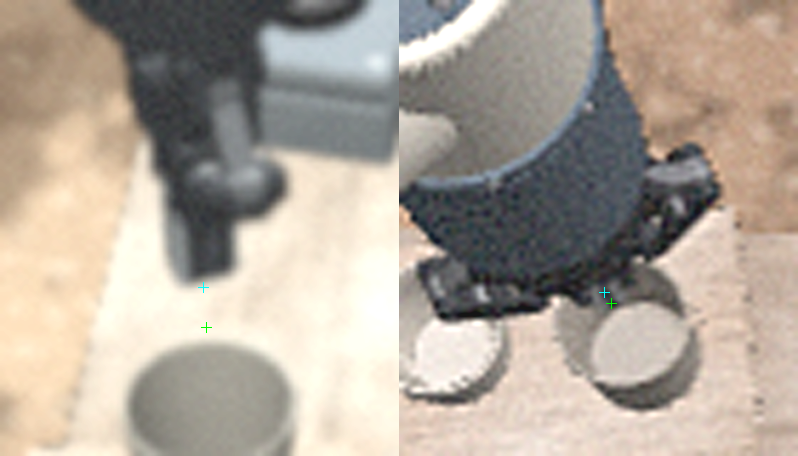

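The cup marks agree in both views, so the drawn fingertips sit about 25 mm higher than the nominal tip. I'll go 12 mm lower, which is a few centimetres above the rim under either reading. Then I hold about 2.7 s.

Call:
send_rows([
  {"x":0,"y":0,"z":0.3,"rx":0,"ry":0,"rz":0,"jaw":0},
  {"x":0,"y":0,"z":0.2,"rx":0,"ry":0,"rz":0,"jaw":0},
  {"x":0,"y":0,"z":0,"rx":0,"ry":0,"rz":0,"jaw":0},
  {"x":0,"y":0,"z":0,"rx":0,"ry":0,"rz":0,"jaw":0},
  {"x":0,"y":0,"z":0,"rx":0,"ry":0,"rz":0,"jaw":0},
  {"x":0,"y":0,"z":0,"rx":0,"ry":0,"rz":0,"jaw":0},
  {"x":0,"y":0,"z":0,"rx":0,"ry":0,"rz":0,"jaw":0},
  {"x":0,"y":0,"z":0,"rx":0,"ry":0,"rz":0,"jaw":0},
])

```text
t: 4.35
ee_pos: [0.4734, 0.2204, 0.1295]
tcp_rot: [1.663, 2.665, 0.001]
force: [0.1, 0.0, -0.1]
width: 0.0002
```

Call:
send_rows([
  {"x":0,"y":0,"z":0,"rx":0,"ry":0,"rz":0,"jaw":0},
  {"x":0,"y":0,"z":0,"rx":0,"ry":0,"rz":0,"jaw":0},
  {"x":0,"y":0,"z":0,"rx":0,"ry":0,"rz":0,"jaw":0},
  {"x":0,"y":0,"z":0,"rx":0,"ry":0,"rz":0,"jaw":0},
  {"x":0,"y":0,"z":0,"rx":0,"ry":0,"rz":0,"jaw":0},
  {"x":0,"y":0,"z":0,"rx":0,"ry":0,"rz":0,"jaw":0},
  {"x":0,"y":0,"z":0,"rx":0,"ry":0,"rz":0,"jaw":0},
  {"x":0,"y":0,"z":0,"rx":0,"ry":0,"rz":0,"jaw":0},
])

```text
t: 5.02
ee_pos: [0.4733, 0.2203, 0.1294]
tcp_rot: [-1.663, -2.665, -0.0]
force: [-0.0, -0.1, -0.0]
width: -0.0001
```

Call:
send_rows([
  {"x":0,"y":0,"z":0,"rx":0,"ry":0,"rz":0,"jaw":0},
  {"x":0,"y":0,"z":0,"rx":0,"ry":0,"rz":0,"jaw":0},
  {"x":0,"y":0,"z":0,"rx":0,"ry":0,"rz":0,"jaw":0},
  {"x":0,"y":0,"z":0,"rx":0,"ry":0,"rz":0,"jaw":0},
  {"x":0,"y":0,"z":0,"rx":0,"ry":0,"rz":0,"jaw":0},
  {"x":0,"y":0,"z":0,"rx":0,"ry":0,"rz":0,"jaw":0},
  {"x":0,"y":0,"z":0,"rx":0,"ry":0,"rz":0,"jaw":0},
  {"x":0,"y":0,"z":0,"rx":0,"ry":0,"rz":0,"jaw":0},
])

```text
t: 5.68
ee_pos: [0.4734, 0.2203, 0.1294]
tcp_rot: [1.663, 2.665, 0.0]
force: [0.6, 0.4, -0.0]
width: -0.0
```

Call:
send_rows([
  {"x":0,"y":0,"z":0,"rx":0,"ry":0,"rz":0,"jaw":0},
  {"x":0,"y":0,"z":0,"rx":0,"ry":0,"rz":0,"jaw":0},
  {"x":0,"y":0,"z":0,"rx":0,"ry":0,"rz":0,"jaw":0},
  {"x":0,"y":0,"z":0,"rx":0,"ry":0,"rz":0,"jaw":0},
  {"x":0,"y":0,"z":0,"rx":0,"ry":0,"rz":0,"jaw":0},
  {"x":0,"y":0,"z":0,"rx":0,"ry":0,"rz":0,"jaw":0},
  {"x":0,"y":0,"z":0,"rx":0,"ry":0,"rz":0,"jaw":0},
  {"x":0,"y":0,"z":0,"rx":0,"ry":0,"rz":0,"jaw":0},
])

```text
t: 6.35
ee_pos: [0.4734, 0.2203, 0.1294]
tcp_rot: [1.663, 2.665, -0.0]
force: [-0.3, 0.7, 0.4]
width: -0.0
```

Run:
```python
from h import *
T=snap("top");S=snap("side");print(env.read_state()["ee_pos"],env.read_state()["t"])
# block octagon midpoint & tip/button crops with candidate marks
o=[]
for s in(T,S):
  for P,h in(((.4375,-.2105,.075),40),((.475,-.0375,.072),20)):
    q=proj(s,P);c=q.astype(int);x0,y0=c-h
    cr=cv2.resize(s["img"][y0:y0+2*h,x0:x0+2*h],(300,300),interpolation=2)
    cv2.drawMarker(cr,tuple(int((a-b)*150/h) for a,b in zip(q+.5,(x0,y0))),(0,0,255),0,14,1);
    if h==40:
      t=np.radians(8.0);e=np.array([np.cos(t),np.sin(t)]);n=np.array([-e[1],e[0]])
      pts=[proj(s,[*(np.array(P[:2])+a*e*.091+b*n*.068),.075]) for a,b in((1,1),(1,-1),(-1,-1),(-1,1))]
      cv2.polylines(cr,[((np.array(pts)+.5-[x0,y0])*150/h).astype(int)],True,(0,0,255),1)
    o.append(cr)
cv2.imwrite("pics/c6.png",np.vstack([np.hstack(o[:2]),np.hstack(o[2:])]))
```

```text
[0.4733333  0.22037232 0.12937678] 6.45
```

View pics/c6.png

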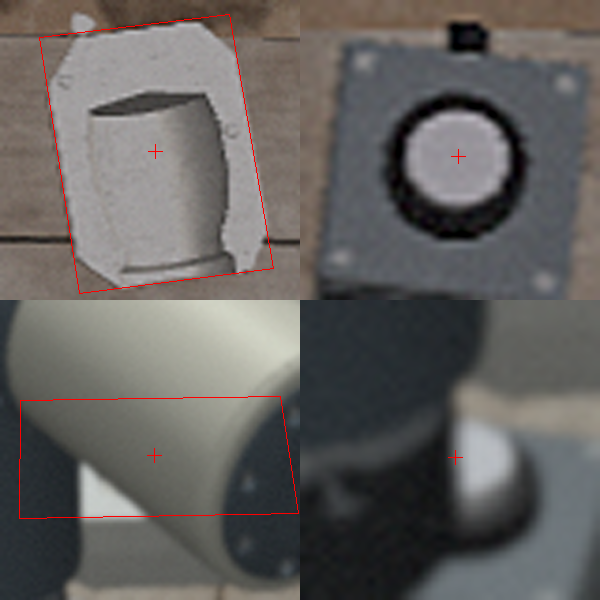

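The cup hold is done, about 2.5 s steady at (0.4734, 0.2203). The block outline and button marks fit to about 1 px in the top view. Next is the block middle at (0.4375, -0.2105).

Call:
send_rows([
  {"x":0,"y":0,"z":-1,"rx":0,"ry":0,"rz":0,"jaw":0},
  {"x":0,"y":0,"z":-1,"rx":0,"ry":0,"rz":0,"jaw":0},
  {"x":0,"y":0,"z":-1,"rx":0,"ry":0,"rz":0,"jaw":0},
  {"x":0,"y":0,"z":-1,"rx":0,"ry":0,"rz":0,"jaw":0},
  {"x":0,"y":0,"z":-1,"rx":0,"ry":0,"rz":0,"jaw":0},
  {"x":0,"y":0,"z":0,"rx":0,"ry":0,"rz":0,"jaw":0},
  {"x":-0.5,"y":-0.3,"z":0,"rx":0,"ry":0,"rz":0,"jaw":0},
  {"x":-0.9,"y":-0.54,"z":0,"rx":0,"ry":0,"rz":0,"jaw":0},
])

```text
t: 7.12
ee_pos: [0.4696, 0.1803, 0.2534]
tcp_rot: [-1.66, -2.666, 0.001]
force: [1.1, 0.6, -0.2]
width: -0.0002
```

Call:
send_rows([
  {"x":-0.9,"y":-0.54,"z":0,"rx":0,"ry":0,"rz":0,"jaw":0},
  {"x":-0.9,"y":-0.54,"z":0,"rx":0,"ry":0,"rz":0,"jaw":0},
  {"x":-0.9,"y":-0.54,"z":0,"rx":0,"ry":0,"rz":0,"jaw":0},
  {"x":-0.9,"y":-0.54,"z":0,"rx":0,"ry":0,"rz":0,"jaw":0},
  {"x":-0.9,"y":-0.54,"z":0,"rx":0,"ry":0,"rz":0,"jaw":0},
  {"x":-0.9,"y":-0.54,"z":0,"rx":0,"ry":0,"rz":0,"jaw":0},
  {"x":-0.9,"y":-0.54,"z":0,"rx":0,"ry":0,"rz":0,"jaw":0},
  {"x":-0.9,"y":-0.54,"z":0,"rx":0,"ry":0,"rz":0,"jaw":0},
])

```text
t: 7.78
ee_pos: [0.4508, -0.0312, 0.2537]
tcp_rot: [-1.663, -2.664, 0.001]
force: [0.4, 0.4, -0.2]
width: -0.0004
```

Call:
send_rows([
  {"x":-0.9,"y":-0.54,"z":0,"rx":0,"ry":0,"rz":0,"jaw":0},
  {"x":-0.9,"y":-0.54,"z":0,"rx":0,"ry":0,"rz":0,"jaw":0},
  {"x":-0.9,"y":-0.54,"z":0,"rx":0,"ry":0,"rz":0,"jaw":0},
  {"x":-0.9,"y":-0.54,"z":0,"rx":0,"ry":0,"rz":0,"jaw":0},
  {"x":-0.9,"y":-0.54,"z":0,"rx":0,"ry":0,"rz":0,"jaw":0},
  {"x":-0.9,"y":-0.54,"z":0,"rx":0,"ry":0,"rz":0,"jaw":0},
  {"x":-0.84,"y":-0.45,"z":0,"rx":0,"ry":0,"rz":0,"jaw":0},
  {"x":0,"y":0,"z":0,"rx":0,"ry":0,"rz":0,"jaw":0},
])

```text
t: 8.45
ee_pos: [0.4361, -0.2134, 0.2532]
tcp_rot: [-1.667, -2.661, 0.003]
force: [-0.6, 0.1, -0.5]
width: 0.0001
```

Call:
send_rows([
  {"x":0,"y":0,"z":0,"rx":0,"ry":0,"rz":0,"jaw":0},
  {"x":0,"y":0,"z":0,"rx":0,"ry":0,"rz":0,"jaw":0},
])

```text
t: 8.62
ee_pos: [0.4369, -0.2101, 0.2538]
tcp_rot: [-1.664, -2.664, 0.0]
force: [-0.4, 0.5, 0.2]
width: -0.0002
```

Call:
send_rows([
  {"x":0,"y":0,"z":0.8,"rx":0,"ry":0,"rz":0,"jaw":0},
  {"x":0,"y":0,"z":0.8,"rx":0,"ry":0,"rz":0,"jaw":0},
  {"x":0,"y":0,"z":0.8,"rx":0,"ry":0,"rz":0,"jaw":0},
  {"x":0,"y":0,"z":0.8,"rx":0,"ry":0,"rz":0,"jaw":0},
  {"x":0,"y":0,"z":0.8,"rx":0,"ry":0,"rz":0,"jaw":0},
  {"x":0,"y":0,"z":0.7,"rx":0,"ry":0,"rz":0,"jaw":0},
  {"x":0,"y":0,"z":0.4,"rx":0,"ry":0,"rz":0,"jaw":0},
  {"x":0,"y":0,"z":0.2,"rx":0,"ry":0,"rz":0,"jaw":0},
])

```text
t: 9.28
ee_pos: [0.4365, -0.209, 0.1202]
tcp_rot: [-1.66, -2.664, 0.001]
force: [-0.1, -0.7, -0.4]
width: -0.0
```

Call:
send_rows([
  {"x":0,"y":0,"z":0,"rx":0,"ry":0,"rz":0,"jaw":0},
  {"x":0,"y":0,"z":0,"rx":0,"ry":0,"rz":0,"jaw":0},
  {"x":0,"y":0,"z":0,"rx":0,"ry":0,"rz":0,"jaw":0},
  {"x":0,"y":0,"z":0,"rx":0,"ry":0,"rz":0,"jaw":0},
  {"x":0,"y":0,"z":0,"rx":0,"ry":0,"rz":0,"jaw":0},
  {"x":0,"y":0,"z":0,"rx":0,"ry":0,"rz":0,"jaw":0},
  {"x":0,"y":0,"z":0,"rx":0,"ry":0,"rz":0,"jaw":0},
  {"x":0,"y":0,"z":0,"rx":0,"ry":0,"rz":0,"jaw":0},
])

```text
t: 9.95
ee_pos: [0.4376, -0.2102, 0.122]
tcp_rot: [1.663, 2.665, 0.0]
force: [0.5, 0.1, -0.7]
width: -0.0002
```

```bash
python3 look.py c7 .4375 -.2105 .075
```

```text
10.05 [ 0.43754314 -0.21016343  0.12189877] -0.00019224948958927442 [ 0.81650414 -0.16985625  0.23035014] [-0.12  0.19 -0.25 -0.   -1.14 -0.99] [[-0.439, 0.898, -0.0], [0.898, 0.439, 0.0], [0.0, -0.0, -1.0]]
```

View pics/c7.png

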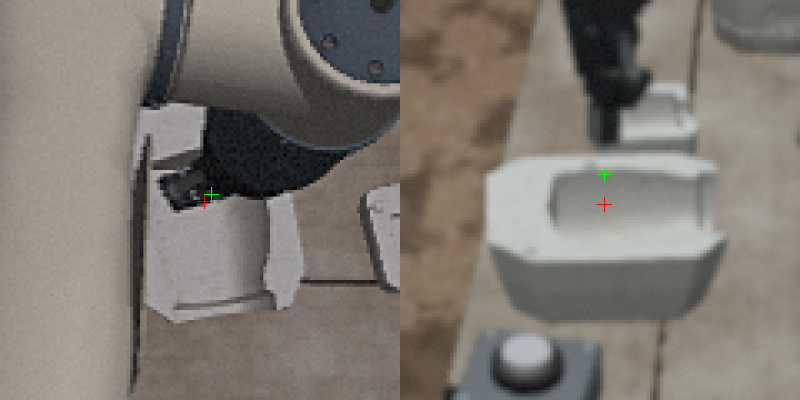

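The lateral position is right in both views. The drawn tip is again about 25 mm above nominal, so I lower it slightly and hold over 2.5 s.

Call:
send_rows([
  {"x":0,"y":0,"z":0.2,"rx":0,"ry":0,"rz":0,"jaw":0},
  {"x":0,"y":0,"z":0.1,"rx":0,"ry":0,"rz":0,"jaw":0},
  {"x":0,"y":0,"z":0,"rx":0,"ry":0,"rz":0,"jaw":0},
  {"x":0,"y":0,"z":0,"rx":0,"ry":0,"rz":0,"jaw":0},
  {"x":0,"y":0,"z":0,"rx":0,"ry":0,"rz":0,"jaw":0},
  {"x":0,"y":0,"z":0,"rx":0,"ry":0,"rz":0,"jaw":0},
  {"x":0,"y":0,"z":0,"rx":0,"ry":0,"rz":0,"jaw":0},
  {"x":0,"y":0,"z":0,"rx":0,"ry":0,"rz":0,"jaw":0},
])

```text
t: 10.72
ee_pos: [0.4376, -0.2102, 0.1145]
tcp_rot: [1.663, 2.665, 0.0]
force: [0.2, 0.3, 0.5]
width: -0.0001
```

Call:
send_rows([
  {"x":0,"y":0,"z":0,"rx":0,"ry":0,"rz":0,"jaw":0},
  {"x":0,"y":0,"z":0,"rx":0,"ry":0,"rz":0,"jaw":0},
  {"x":0,"y":0,"z":0,"rx":0,"ry":0,"rz":0,"jaw":0},
  {"x":0,"y":0,"z":0,"rx":0,"ry":0,"rz":0,"jaw":0},
  {"x":0,"y":0,"z":0,"rx":0,"ry":0,"rz":0,"jaw":0},
  {"x":0,"y":0,"z":0,"rx":0,"ry":0,"rz":0,"jaw":0},
  {"x":0,"y":0,"z":0,"rx":0,"ry":0,"rz":0,"jaw":0},
  {"x":0,"y":0,"z":0,"rx":0,"ry":0,"rz":0,"jaw":0},
])

```text
t: 11.38
ee_pos: [0.4376, -0.2101, 0.1144]
tcp_rot: [1.663, 2.665, 0.0]
force: [-0.2, -0.1, 0.0]
width: -0.0003
```

Call:
send_rows([
  {"x":0,"y":0,"z":0,"rx":0,"ry":0,"rz":0,"jaw":0},
  {"x":0,"y":0,"z":0,"rx":0,"ry":0,"rz":0,"jaw":0},
  {"x":0,"y":0,"z":0,"rx":0,"ry":0,"rz":0,"jaw":0},
  {"x":0,"y":0,"z":0,"rx":0,"ry":0,"rz":0,"jaw":0},
  {"x":0,"y":0,"z":0,"rx":0,"ry":0,"rz":0,"jaw":0},
  {"x":0,"y":0,"z":0,"rx":0,"ry":0,"rz":0,"jaw":0},
  {"x":0,"y":0,"z":0,"rx":0,"ry":0,"rz":0,"jaw":0},
  {"x":0,"y":0,"z":0,"rx":0,"ry":0,"rz":0,"jaw":0},
])

```text
t: 12.05
ee_pos: [0.4376, -0.2101, 0.1144]
tcp_rot: [1.663, 2.665, -0.0]
force: [-0.4, 0.5, 0.5]
width: -0.0004
```

Call:
send_rows([
  {"x":0,"y":0,"z":0,"rx":0,"ry":0,"rz":0,"jaw":0},
  {"x":0,"y":0,"z":0,"rx":0,"ry":0,"rz":0,"jaw":0},
  {"x":0,"y":0,"z":0,"rx":0,"ry":0,"rz":0,"jaw":0},
  {"x":0,"y":0,"z":0,"rx":0,"ry":0,"rz":0,"jaw":0},
  {"x":0,"y":0,"z":0,"rx":0,"ry":0,"rz":0,"jaw":0},
  {"x":0,"y":0,"z":0,"rx":0,"ry":0,"rz":0,"jaw":0},
  {"x":0,"y":0,"z":0,"rx":0,"ry":0,"rz":0,"jaw":0},
  {"x":0,"y":0,"z":0,"rx":0,"ry":0,"rz":0,"jaw":0},
])

```text
t: 12.72
ee_pos: [0.4376, -0.2101, 0.1144]
tcp_rot: [1.663, 2.665, 0.0]
force: [-0.8, 0.0, 1.1]
width: 0.0005
```

Call:
send_rows([
  {"x":0,"y":0,"z":-1,"rx":0,"ry":0,"rz":0,"jaw":0},
  {"x":0,"y":0,"z":-1,"rx":0,"ry":0,"rz":0,"jaw":0},
  {"x":0,"y":0,"z":-1,"rx":0,"ry":0,"rz":0,"jaw":0},
  {"x":0,"y":0,"z":-1,"rx":0,"ry":0,"rz":0,"jaw":0},
  {"x":0.79,"y":0.62,"z":0,"rx":0,"ry":0,"rz":0,"jaw":0},
  {"x":0.79,"y":0.62,"z":0,"rx":0,"ry":0,"rz":0,"jaw":0},
  {"x":0.79,"y":0.62,"z":0,"rx":0,"ry":0,"rz":0,"jaw":0},
  {"x":0.79,"y":0.62,"z":0,"rx":0,"ry":0,"rz":0,"jaw":0},
])

```text
t: 13.38
ee_pos: [0.4586, -0.1109, 0.2146]
tcp_rot: [1.664, 2.664, 0.001]
force: [0.8, -1.1, 0.5]
width: 0.0
```

Call:
send_rows([
  {"x":0.79,"y":0.63,"z":0,"rx":0,"ry":0,"rz":0,"jaw":0},
  {"x":0.79,"y":0.63,"z":0,"rx":0,"ry":0,"rz":0,"jaw":0},
  {"x":0.79,"y":0.63,"z":0,"rx":0,"ry":0,"rz":0,"jaw":0},
  {"x":0,"y":0,"z":0,"rx":0,"ry":0,"rz":0,"jaw":0},
  {"x":0,"y":0,"z":0,"rx":0,"ry":0,"rz":0,"jaw":0},
  {"x":0,"y":0,"z":0.8,"rx":0,"ry":0,"rz":0,"jaw":0},
  {"x":0,"y":0,"z":0.8,"rx":0,"ry":0,"rz":0,"jaw":0},
])

```text
t: 13.97
ee_pos: [0.4757, -0.0384, 0.1749]
tcp_rot: [1.662, 2.663, 0.003]
force: [-0.0, 1.2, -0.5]
width: 0.0001
```

Call:
send_rows([
  {"x":0,"y":0,"z":0.8,"rx":0,"ry":0,"rz":0,"jaw":0},
  {"x":0,"y":0,"z":0.8,"rx":0,"ry":0,"rz":0,"jaw":0},
  {"x":0,"y":0,"z":0.5,"rx":0,"ry":0,"rz":0,"jaw":0},
  {"x":0,"y":0,"z":0.4,"rx":0,"ry":0,"rz":0,"jaw":0},
  {"x":0,"y":0,"z":0,"rx":0,"ry":0,"rz":0,"jaw":0},
  {"x":0,"y":0,"z":0,"rx":0,"ry":0,"rz":0,"jaw":0},
  {"x":0,"y":0,"z":0,"rx":0,"ry":0,"rz":0,"jaw":0},
])

```text
t: 14.55
ee_pos: [0.4755, -0.0384, 0.1127]
tcp_rot: [1.663, 2.664, 0.001]
force: [0.4, -0.0, -0.2]
width: -0.0003
```

```bash
python3 look.py c8 .475 -.038 .072
```

```text
14.65 [ 0.47557358 -0.03811957  0.11285196] -0.00043358900418753174 [-0.82118783 -0.79951801  0.24351556] [ 0.25  0.18 -0.28  0.   -1.11 -1.37] [[-0.439, 0.898, 0.002], [0.898, 0.439, 0.0], [-0.001, 0.002, -1.0]]
```

View pics/c8.png

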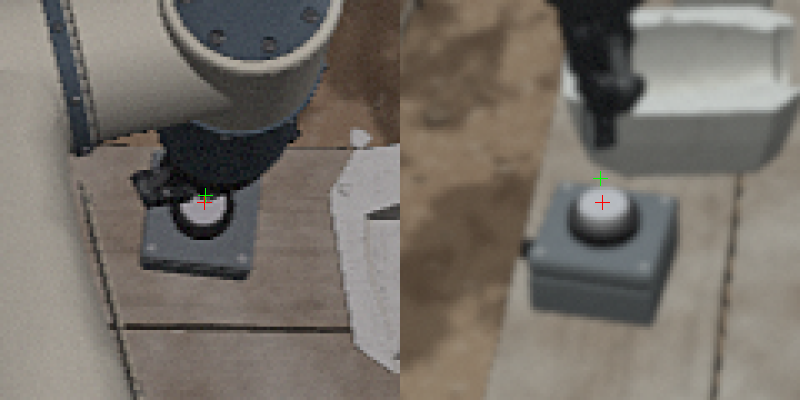

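I am aligned over the button in both views. Next I go down in small steps and watch the force.

Call:
send_rows([
  {"x":0,"y":0,"z":0.3,"rx":0,"ry":0,"rz":0,"jaw":0},
  {"x":0,"y":0,"z":0.3,"rx":0,"ry":0,"rz":0,"jaw":0},
  {"x":0,"y":0,"z":0.2,"rx":0,"ry":0,"rz":0,"jaw":0},
  {"x":0,"y":0,"z":0.1,"rx":0,"ry":0,"rz":0,"jaw":0},
  {"x":0,"y":0,"z":0,"rx":0,"ry":0,"rz":0,"jaw":0},
  {"x":0,"y":0,"z":0,"rx":0,"ry":0,"rz":0,"jaw":0},
])

```text
t: 15.15
ee_pos: [0.4749, -0.038, 0.0892]
tcp_rot: [-1.663, -2.665, 0.001]
force: [0.4, 0.9, -0.1]
width: 0.0001
```

Call:
send_rows([
  {"x":0,"y":0,"z":0.08,"rx":0,"ry":0,"rz":0,"jaw":0},
  {"x":0,"y":0,"z":0.04,"rx":0,"ry":0,"rz":0,"jaw":0},
  {"x":0,"y":0,"z":0,"rx":0,"ry":0,"rz":0,"jaw":0},
  {"x":0,"y":0,"z":0,"rx":0,"ry":0,"rz":0,"jaw":0},
])

```text
t: 15.48
ee_pos: [0.475, -0.038, 0.0865]
tcp_rot: [1.663, 2.665, 0.0]
force: [-0.2, -0.6, -0.2]
width: 0.0
```

There is no contact where the nominal tip would already be pressing, which fits the pictures. I go on in small steps.

Call:
send_rows([
  {"x":0,"y":0,"z":0.1,"rx":0,"ry":0,"rz":0,"jaw":0},
  {"x":0,"y":0,"z":0.1,"rx":0,"ry":0,"rz":0,"jaw":0},
  {"x":0,"y":0,"z":0,"rx":0,"ry":0,"rz":0,"jaw":0},
  {"x":0,"y":0,"z":0,"rx":0,"ry":0,"rz":0,"jaw":0},
])

```text
t: 15.82
ee_pos: [0.4748, -0.038, 0.0812]
tcp_rot: [-1.663, -2.665, 0.001]
force: [0.1, -0.2, 0.7]
width: -0.0002
```

```bash
python3 look.py c9 .475 -.038 .072; python3 -c "
import cv2;a=cv2.imread('pics/c9.png');b=a[100:300,450:750];cv2.imwrite('pics/c9b.png',cv2.resize(b,(600,400)))"
```

```text
15.9167 [ 0.47500496 -0.03795208  0.08139814] 0.00011480181176155594 [ 0.18186713 -0.24987526 -0.37352028] [ 0.25  0.21 -0.33  0.   -1.03 -1.37] [[-0.439, 0.898, -0.0], [0.898, 0.439, -0.0], [-0.0, -0.0, -1.0]]
```

View pics/c9b.png

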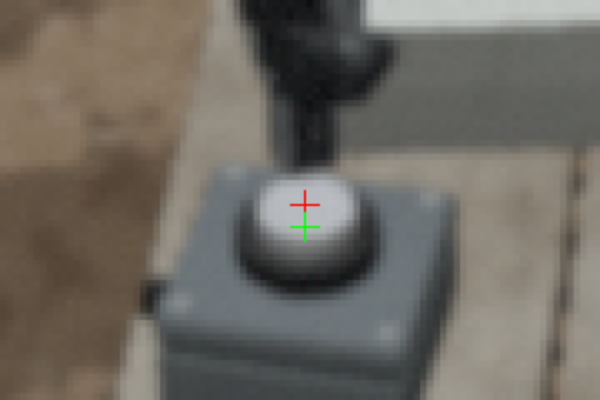

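The tip, at (305,168) in the crop, is still about 10–15 mm above the button face, and the button is up. I continue down.

Call:
send_rows([
  {"x":0,"y":0,"z":0.1,"rx":0,"ry":0,"rz":0,"jaw":0},
  {"x":0,"y":0,"z":0.1,"rx":0,"ry":0,"rz":0,"jaw":0},
  {"x":0,"y":0,"z":0,"rx":0,"ry":0,"rz":0,"jaw":0},
  {"x":0,"y":0,"z":0,"rx":0,"ry":0,"rz":0,"jaw":0},
])

```text
t: 16.25
ee_pos: [0.4748, -0.038, 0.0761]
tcp_rot: [-1.663, -2.665, 0.001]
force: [-0.5, -0.5, -0.2]
width: 0.0001
```

Call:
send_rows([
  {"x":0,"y":0,"z":0.1,"rx":0,"ry":0,"rz":0,"jaw":0},
  {"x":0,"y":0,"z":0,"rx":0,"ry":0,"rz":0,"jaw":0},
  {"x":0,"y":0,"z":0,"rx":0,"ry":0,"rz":0,"jaw":0},
])

```text
t: 16.5
ee_pos: [0.4749, -0.038, 0.0737]
tcp_rot: [-1.663, -2.665, 0.0]
force: [0.2, -0.3, 0.1]
width: 0.0002
```

Call:
send_rows([
  {"x":0,"y":0,"z":0.1,"rx":0,"ry":0,"rz":0,"jaw":0},
  {"x":0,"y":0,"z":0,"rx":0,"ry":0,"rz":0,"jaw":0},
  {"x":0,"y":0,"z":0,"rx":0,"ry":0,"rz":0,"jaw":0},
])

```text
t: 16.75
ee_pos: [0.4749, -0.038, 0.0712]
tcp_rot: [-1.663, -2.665, 0.0]
force: [0.3, -0.5, 0.4]
width: 0.0002
```

Call:
send_rows([
  {"x":0,"y":0,"z":0.1,"rx":0,"ry":0,"rz":0,"jaw":0},
  {"x":0,"y":0,"z":0,"rx":0,"ry":0,"rz":0,"jaw":0},
  {"x":0,"y":0,"z":0,"rx":0,"ry":0,"rz":0,"jaw":0},
])

```text
t: 17.0
ee_pos: [0.4748, -0.038, 0.0687]
tcp_rot: [-1.663, -2.665, 0.0]
force: [0.3, -0.3, 0.2]
width: -0.0001
```

Call:
send_rows([
  {"x":0,"y":0,"z":0.08,"rx":0,"ry":0,"rz":0,"jaw":0},
  {"x":0,"y":0,"z":0,"rx":0,"ry":0,"rz":0,"jaw":0},
  {"x":0,"y":0,"z":0,"rx":0,"ry":0,"rz":0,"jaw":0},
])

```text
t: 17.25
ee_pos: [0.4749, -0.038, 0.0668]
tcp_rot: [-1.663, -2.665, 0.0]
force: [-0.1, -0.3, -0.6]
width: 0.0002
```

```bash
python3 look.py c10 .475 -.038 .072; python3 -c "
import cv2,numpy as np;a=cv2.imread('pics/c10.png');b=a[100:300,450:750];c=a[100:300,50:350];cv2.imwrite('pics/c10b.png',cv2.resize(np.vstack([b,c]),(450,600)))"
```

```text
17.35 [ 0.47501206 -0.03794041  0.06687999] 5.684163750903369e-05 [ 0.55777884 -0.57867338  0.46323725] [ 0.25  0.22 -0.36 -0.   -0.99 -1.37] [[-0.439, 0.898, 0.0], [0.898, 0.439, 0.0], [0.0, 0.0, -1.0]]
```

View pics/c10b.png

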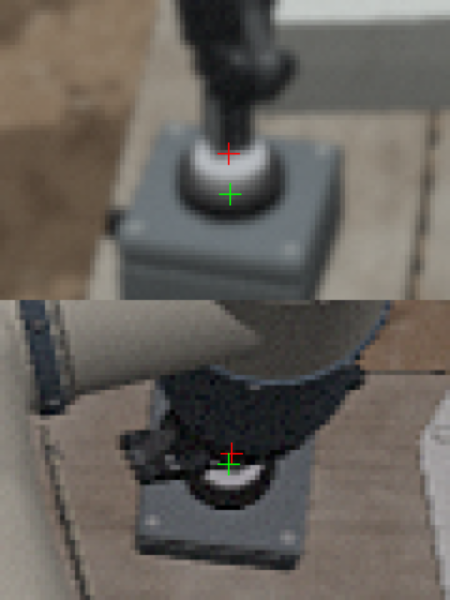

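The tip, at (230,145), is now over the button face with its centre at (230,153), a few millimetres short of contact. I continue in small steps.

Call:
send_rows([
  {"x":0,"y":0,"z":0.08,"rx":0,"ry":0,"rz":0,"jaw":0},
  {"x":0,"y":0,"z":0,"rx":0,"ry":0,"rz":0,"jaw":0},
  {"x":0,"y":0,"z":0,"rx":0,"ry":0,"rz":0,"jaw":0},
])

```text
t: 17.6
ee_pos: [0.4752, -0.0379, 0.065]
tcp_rot: [1.663, 2.665, 0.0]
force: [-0.0, 0.1, 0.8]
width: -0.0
```

Call:
send_rows([
  {"x":0,"y":0,"z":0.06,"rx":0,"ry":0,"rz":0,"jaw":0},
  {"x":0,"y":0,"z":0,"rx":0,"ry":0,"rz":0,"jaw":0},
  {"x":0,"y":0,"z":0,"rx":0,"ry":0,"rz":0,"jaw":0},
])

```text
t: 17.85
ee_pos: [0.4753, -0.0379, 0.0636]
tcp_rot: [1.663, 2.665, 0.001]
force: [-1.0, 0.1, 1.8]
width: -0.0002
```

Call:
send_rows([
  {"x":0,"y":0,"z":0.06,"rx":0,"ry":0,"rz":0,"jaw":0},
  {"x":0,"y":0,"z":0,"rx":0,"ry":0,"rz":0,"jaw":0},
  {"x":0,"y":0,"z":0,"rx":0,"ry":0,"rz":0,"jaw":0},
])

```text
t: 18.1
ee_pos: [0.4753, -0.0379, 0.062]
tcp_rot: [1.663, 2.665, 0.0]
force: [0.9, 0.9, 3.7]
width: -0.0
```

Contact came at TCP z ≈ 0.0655. So the real tips are about 25 mm higher than the nominal ones, and the two pointings were at about 4.7 cm, still a few centimetres. I press on to the stop.

Call:
send_rows([
  {"x":0,"y":0,"z":0.06,"rx":0,"ry":0,"rz":0,"jaw":0},
  {"x":0,"y":0,"z":0.04,"rx":0,"ry":0,"rz":0,"jaw":0},
  {"x":0,"y":0,"z":0,"rx":0,"ry":0,"rz":0,"jaw":0},
  {"x":0,"y":0,"z":0,"rx":0,"ry":0,"rz":0,"jaw":0},
])

```text
t: 18.43
ee_pos: [0.4753, -0.0379, 0.0596]
tcp_rot: [1.663, 2.665, 0.0]
force: [0.9, 0.5, 4.4]
width: 0.0002
```

Call:
send_rows([
  {"x":0,"y":0,"z":0.05,"rx":0,"ry":0,"rz":0,"jaw":0},
  {"x":0,"y":0,"z":0,"rx":0,"ry":0,"rz":0,"jaw":0},
  {"x":0,"y":0,"z":0,"rx":0,"ry":0,"rz":0,"jaw":0},
])

```text
t: 18.68
ee_pos: [0.4753, -0.038, 0.0591]
tcp_rot: [1.663, 2.665, 0.001]
force: [-2.3, 1.0, 11.0]
width: 0.0
```

It is on the stop: 11 N, with the TCP stalled at 0.0591, about 6 mm below contact. I release and lift clear.

Call:
send_rows([
  {"x":0,"y":0,"z":0,"rx":0,"ry":0,"rz":0,"jaw":0},
  {"x":0,"y":0,"z":-0.2,"rx":0,"ry":0,"rz":0,"jaw":0},
  {"x":0,"y":0,"z":-0.4,"rx":0,"ry":0,"rz":0,"jaw":0},
  {"x":0,"y":0,"z":-0.8,"rx":0,"ry":0,"rz":0,"jaw":0},
  {"x":0,"y":0,"z":-0.9,"rx":0,"ry":0,"rz":0,"jaw":0},
  {"x":0,"y":0,"z":-0.9,"rx":0,"ry":0,"rz":0,"jaw":0},
  {"x":0,"y":0,"z":-0.9,"rx":0,"ry":0,"rz":0,"jaw":0},
  {"x":0,"y":0,"z":-0.9,"rx":0,"ry":0,"rz":0,"jaw":0},
])

```text
t: 19.35
ee_pos: [0.4738, -0.038, 0.1833]
tcp_rot: [-1.663, -2.663, 0.002]
force: [0.4, -0.4, 0.7]
width: 0.0002
```

Call:
send_rows([
  {"x":0,"y":0,"z":-0.9,"rx":0,"ry":0,"rz":0,"jaw":0},
  {"x":0,"y":0,"z":-0.5,"rx":0,"ry":0,"rz":0,"jaw":0},
  {"x":0,"y":0,"z":0,"rx":0,"ry":0,"rz":0,"jaw":0},
  {"x":0,"y":0,"z":0,"rx":0,"ry":0,"rz":0,"jaw":0},
  {"x":0,"y":0,"z":0,"rx":0,"ry":0,"rz":0,"jaw":0},
  {"x":0,"y":0,"z":0,"rx":0,"ry":0,"rz":0,"jaw":0},
])

```text
t: 19.85
ee_pos: [0.4741, -0.038, 0.2166]
tcp_rot: [-1.662, -2.663, 0.003]
force: [-0.3, 0.6, 0.2]
width: -0.0001
```

Run:
```python
from h import *
S=snap("side");st=env.read_state();print(st["t"],st["ee_pos"],st["force"])
a=cv2.imread("pics/side0.png").astype(int)
for n,(x0,y0,x1,y1) in dict(button=(258,222,296,262),cups=(225,295,290,435)).items():
    print(n,"mean abs diff",np.abs(S["img"][y0:y1,x0:x1].astype(int)-a[y0:y1,x0:x1]).mean().round(2))
print(env.sign_off())
```

```text
19.9 [ 0.47420142 -0.03798457  0.21682551] [0.06266491 0.09471366 0.42010704]
button mean abs diff 1.35
cups mean abs diff 1.26
the job is handed in; nothing more can be done
None
```

I pointed at the waisted cup, then the middle of the larger mould half, for about 2.5 s each. I then pressed the button to its stop, let it come up, lifted clear and handed the job in at 19.9 s.

- **Choice of cup and mould:** the waisted cup is the one nearest the button in the row, at about (0.473, 0.220). The larger half is at about (0.4375, -0.2105). I found both in the top view and checked the cup in the side view. The tool was within about 1 mm of these estimates during both holds.
- **Button press:** contact came at TCP z ≈ 0.0655. The tool stopped at 0.0591 with 11 N, so the button was fully down.
- **Last checks:** the force was back to about zero. In the side view the button and cups looked the same as at the start (mean pixel difference about 1.3), so the button is up and the cups have not moved. I did not run that comparison on the mould halves.

**One disagreement:** the fingertips turned out to be about 25 mm higher than the reported TCP and the 19 mm nose length give. The pictures suggested it, and the button contact height confirmed it. The real pointing heights were therefore about 4.7 cm above the rim and the mould's top, not the nominal 2 cm. I had allowed for both readings and did not redo them.

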